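# Free the indexing fixture and hold it at the third stop

### The arm

A 6-joint arm with a two-finger parallel gripper is mounted at the origin on the work surface. World frame = base frame: x ahead of the robot, y to its left, z up, the work surface at z = 0. Lengths are in mm, angles in rad, forces in N, time in s.
With the tool pointing down it reaches from about 325 to 775 mm from the base axis. Payload 5.5 kg.
Tool frame: the origin (TCP) lies midway between the tips of the shut fingers; the grasp point (between the pads) lies 19 mm behind it; z points along the fingers, y is the direction in which the jaws open and shut (so a half turn about z gives the same grasp; the last joint's range is limited). The gripper opens to 88 mm and grips with 3 to 60 N. Pads are 20 mm wide; open, the fingers measure 115 mm over their backs; the gripper's body (75 mm by 178 mm) begins 61 mm behind the grasp point.
Start: joints at [-1.251, 0.091, 1.231, -0, 1.82, -0.057], TCP at [220.769, -557.923, 222.631] pointing down, gripper open.
Joint ranges: [-2.87, 2.87], [-0.86, 2.18], [0.17, 2.46], [-1.51, 4.65], [0.06, 2.69], [-2.65, 2.65]. Speed limits (rad/s): [2.57, 2.57, 3.01, 3.14, 3.14, 3.14].

### API

Orientations are given as a rotation vector (axis times angle).
In Python, from plant import r, optics gives the robot as it stands. The module is installed in compiled form; this text tells all that it offers.
- The arm moves only by the shell command python3 -m crank 'ROWS' [FORCE]. ROWS is JSON, a list of rows, each a list of 7 numbers: the closure, from 0 (fully open) to 1 (shut), then the shift along the tool's x, y, z in mm, then the turn, a rotation vector about the tool's x, y, z in rad. A call has 1 to 5 rows; each row shifts and turns the commanded pose from where the row before left it, along the tool's axes as they then stand; what a row does not reach is not made up. A row lasts 1/10 s, in which the tool goes at most 50 mm and 8.59 degrees, less where a joint would pass 70% of its speed; a pose out of reach is approached as far as the arm can. A call is refused whole if a number of a shift passes 50 or a number of a turn 0.15, either way. A call with a gripper value outside its range is refused whole. The fingers move at their own pace and stop on an object; FORCE is the grip in N (left out, the last holds). Time passes only in rows, so rows that do not move let the fingers close. It gives the time, the measured TCP pose, the force and the opening at its end, in the units of the state.
- r.get_obs(): the state, without advancing time (a new reading comes with each control period).
- optics.capture(name): name is "side" or "top"; returns the picture (400x640x3 uint8, red, green, blue); there is no depth.
- optics.camera_info(name): a dict with "intrinsics" (3x3 intrinsics, pixels), "camera_from_world" (4x4, takes a point from world to camera coordinates). Camera axes: x right, y up, looking along -z (the intrinsics and any distortion apply to the point x, -y, -z); pixel columns grow to the right and rows downward; lengths in mm; the calibration is good to about 2 mm. A picture is of the moment at which its call begins. camera_info takes no time and is no camera call.
- r.finish_job(): hands the job in, once; it reports no verdict.
The state is a dict: "time_s": time; "q": joint angles; "dq": joint speeds; "joint_efforts": joint torques, N m; "tool_pos": TCP position; "tcp_rot": TCP orientation; "ft_force": force on the tool from outside, world axes, zero at the start; "moment": the same for the moment, N m; "opening": opening from 0.0 (shut) to 1.0 (fully open).
Only numpy, scipy, OpenCV 4.12 (cv2) and the standard library are available. Lean on these libraries where they do the work, as an engineer would, in place of code of your own. Each camera call takes 0.05 s, during which the arm holds its last target. There are 200 camera calls.

### The job

On the small indexing fixture, press the sprung lock lever down until it snaps past its spring and stays down by itself; that frees the index plate. Then grip the black bar knob and turn it clockwise (seen from above) three clicks, so that the third brass standoff stands at the steel pointer; do not run on towards the fourth click. Finish gripping the knob, holding it still and seated in that third stop while a colleague works on the standoff; do not let go, and leave the box, pliers and jar where they are.

Things in the scene. Friction and masses are not known exactly. Their poses are not given: they have to be found in the camera images.
- fixture: The indexing fixture, bolted down. Origin on the table under the knob's vertical axis. Aluminium base plate 140 (x) x 210 x 12 mm, -75 to +135 mm along its y. Its +y points from the knob's axis to the lock lever, its +x to the steel pointer. On it turns a round steel index plate, 110 mm across, its top 46 mm above the table.
- pointer (a point): Tip of the fixed steel pointer at the index plate's rim, 55 mm from the knob's axis, 49 mm above the table. Five brass standoffs (9 mm across, 10 mm high) stand on the plate 24 degrees apart at 36 mm radius. At the start a bare dark spot is at the pointer and the standoffs follow counter-clockwise, so each click clockwise brings the next one to it.
- knob: Index plate with the black bar knob on it, one rigid piece. Bar 50 long x 14 thick x 36 mm high, underside 78 and top 114 mm above the table, on a 48 mm round flange 6 mm thick. Origin on the turning axis, 36 mm above the table. The bar lies along the body's x (at the start the fixture's x) and is pinched across its y. Fingertips at least 80 mm above the table clear all else on the fixture.
- knob_grip (a point): The point to grip: middle of the knob's bar, on the vertical turning axis, 100 mm above the table.
- index_plate (a joint): Angle of knob and plate (rad): 0 at the start (home, by its end stop), growing clockwise from above. Stops every 0.419 (24 degrees): third at 1.257, fifth (last) at 2.094. Each stop draws the plate in from half-way between stops; a click resists with about 0.15 N m. Unless the lever is down, a tooth on the plate strikes the lever's pawl after about 0.05 rad.
- lock_lever (a joint): Angle of the lock lever (rad): 0 up (sprung up, at the start), 0.36 fully down on its stop. The resistance at the pad is 6 to 11 N; past 0.28 it snaps over and stays down by itself (about 8 N would be needed to lift it).
- lever_pad (a point): Centre of the upper face of the lever's flat steel press pad, 44 (fixture's x) x 40 mm, about 168 mm from the knob's axis along the fixture's y; pressed straight down. The face is 79 mm above the table when up (rising 10 degrees outwards), 49 mm when fully down (falling 10 degrees outwards). Lever hinge: 85 mm from the knob's axis, 58 mm above the table.
- wooden_box: Bystander: closed wooden box 150 x 75 x 65 mm, origin under its centre.
- pliers: Bystander: pliers lying flat, about 170 x 62 x 14 mm, origin under the middle.
- screw_jar: Bystander: small closed jar, 60 mm across and 55 mm high, origin under its centre.

How it is judged (in metres and radians):
On the way, in this order (a step that is already met when the one before it is completed fails the run):
1. the lock lever is down past its snap while the plate is still at home (value of joint lock_lever above 0.335 rad and value of joint index_plate below 0.12 rad), for 0.2 s.
2. the plate is at the third stop (value of joint index_plate between 1.137 and 1.377 rad), for 0.2 s.
At the end, for the whole second after the job is handed in: The program has finished with the fingers still gripping the knob (more than 8 N on it), the plate at rest within 0.10 rad of the third stop (1.257 rad), the lock lever still down (over 0.335 rad), and the box, pliers and jar within 30 mm of where they began (value of joint lock_lever above 0.335 rad and value of joint index_plate between 1.157 and 1.357 rad and velocity of joint index_plate between -0.1 and 0.1 rad/s and contact force between the fingers and knob_c4 above 8 N and distance of each of wooden_box, pliers, screw_jar from where it was at the start of the episode below 0.03 m); the arm keeps its last pose, push and grip.
It fails at once if the knob was run on past the third stop, over the hump towards the fourth click (value of joint index_plate above 1.49 rad).
It fails at once if a bystander was pushed away (distance of any of wooden_box, pliers, screw_jar from where it was at the start of the episode above 0.03 m).
It also fails if it takes over 43 s, if anything falls off the work surface, if the arm or the gripper's body presses on something with over 40 N, if the wrist force passes 120 N, or if a joint passes its speed limit or range.

## Working session

There is one attempt and no reset: what is moved stays moved. The work goes in short steps, Python scripts to look and compute and a shell command to move; the robot and the scene stay as the last step left them, time stands still between calls to the robot, and variables do not carry over. Pictures are saved under pics/ and viewed, about 8 in all and at most 12, crops included, and the job is handed in when it is done.

```bash
mkdir -p pics; python3 - <<'E'
from plant import r, optics
import cv2
for n in("top","side"):
    cv2.imwrite(f"pics/{n}0.png",optics.capture(n)[:,:,::-1]); i=optics.camera_info(n); print(n,i)
print(r.get_obs())
E
```

```text
top {'intrinsics': array([[517.89038681,   0.        , 324.89258337],
       [  0.        , 517.89038681, 197.83047414],
       [  0.        ,   0.        ,   1.        ]]), 'camera_from_world': array([[ 8.15102491e-03, -9.99635249e-01, -2.57474091e-02,
         9.38553751e+00],
       [ 9.91317819e-01,  4.69866793e-03,  1.31403596e-01,
        -5.60169480e+02],
       [-1.31234688e-01, -2.65949394e-02,  9.90994534e-01,
        -9.29549566e+02],
       [ 0.00000000e+00,  0.00000000e+00,  0.00000000e+00,
         1.00000000e+00]])}
side {'intrinsics': array([[478.47452717,   0.        , 323.97315627],
       [  0.        , 478.47452717, 196.83470317],
       [  0.        ,   0.        ,   1.        ]]), 'camera_from_world': array([[ 9.46163828e-01, -3.23564791e-01,  8.93513657e-03,
        -5.15194040e+02],
       [ 1.46699466e-01,  4.53256151e-01,  8.79225869e-01,
        -1.68935987e+02],
       [-2.88536440e-01, -8.30580934e-01,  4.76321357e-01,
        -7.43831547e+02],
       [ 0.00000000e+00,  0.00000000e+00,  0.00000000e+00,
         1.00000000e+00]])}
{'time_s': 0.1, 'q': array([-1.25073238e+00,  9.17843794e-02,  1.23172123e+00, -2.02058801e-05,
        1.81976676e+00, -5.67090085e-02]), 'dq': array([-6.01353255e-04, -6.67761464e-05, -5.05609298e-03, -1.98248282e-04,
        3.77491146e-04,  2.83950743e-04]), 'joint_efforts': array([ 3.43826541e-03, -4.47854984e+01, -4.07571995e+01,  7.00231385e-02,
        2.84181931e-02, -1.13847991e-04]), 'tool_pos': array([ 220.66342947, -557.68831309,  221.64442585]), 'tcp_rot': array([-3.08437886e+00, -5.88020115e-01,  3.76727430e-04]), 'ft_force': array([ 0.38677926,  0.37698515, -0.39829573]), 'moment': array([ 0.00373829,  0.01901821, -0.03165233]), 'opening': 0.9983326321410277}
```

View pics/top0.png

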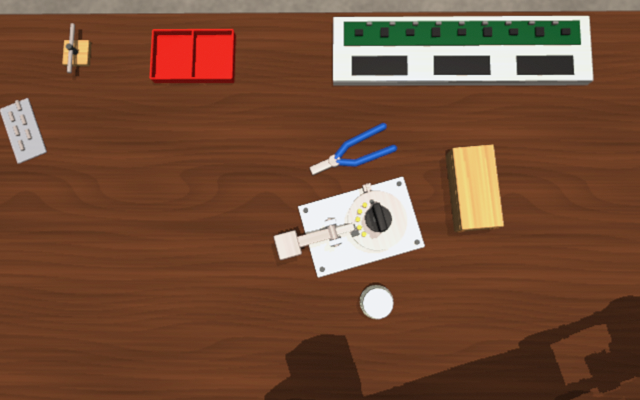

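View pics/side0.png

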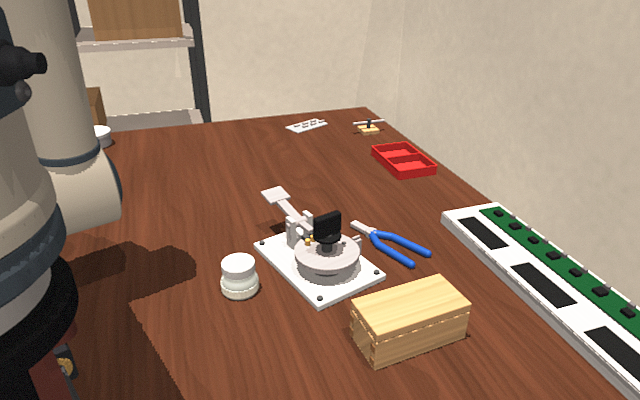

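The top view shows the knob at about (378,217), the pointer at (368,189), the press pad at (288,245), and the base plate corners at about (299,206), (402,178), (424,246) and (318,276). The pliers are at (350,150), the box at (477,188) and the jar at (377,302). The side view agrees with this layout.

```bash
cat > h.py <<'E'
import numpy as np, cv2
from plant import r, optics
def ray(n,p,z):
    i=optics.camera_info(n);K=i["intrinsics"];T=i["camera_from_world"];R=T[:3,:3];c=-R.T@T[:3,3]
    d=np.linalg.solve(K,[p[0],p[1],1]);d=R.T@(d*[1,-1,-1])
    return c+d*(z-c[2])/d[2]
def proj(n,P):
    i=optics.camera_info(n);T=i["camera_from_world"];p=T[:3,:3]@np.array(P)+T[:3,3]
    q=i["intrinsics"]@(p*[1,-1,-1]);return q[:2]/q[2]
E
python3 - <<'E'
from h import *
im=cv2.imread("pics/top0.png");hsv=cv2.cvtColor(im,cv2.COLOR_BGR2HSV)
roi=np.zeros(im.shape[:2],np.uint8);roi[170:285,265:435]=255
m=cv2.inRange(hsv,(0,0,150),(180,60,255))&roi
# base plate corners (z12)
n,l,s,c=cv2.connectedComponentsWithStats(m);k=1+np.argmax(s[1:,4]);print(s[1:][s[1:,4]>30])
C=[ray("top",p,12)[:2] for p in[(299,206),(402,178),(424,246),(318,276)]]
C=np.array(C);print(C, [np.linalg.norm(C[i]-C[(i+1)%4]) for i in range(4)])
ydir=((C[0]-C[1])+(C[3]-C[2]));a=np.arctan2(ydir[1],ydir[0]);yd=np.array([np.cos(a),np.sin(a)]);xd=np.array([yd[1],-yd[0]])
ctr=C.mean(0);org=ctr-30*yd;print("fixture origin",org,"yaw deg",np.degrees(a)-90)
dark=cv2.inRange(hsv,(0,0,0),(180,255,70));d=dark*0;d[195:240,360:396]=dark[195:240,360:396]
d=cv2.morphologyEx(d,cv2.MORPH_OPEN,np.ones((3,3)))
M=cv2.moments(d);print("dark blob",M["m10"]/M["m00"],M["m01"]/M["m00"],ray("top",(M["m10"]/M["m00"],M["m01"]/M["m00"]),90))
print("pointer",ray("top",(368,189),49),"exp",org+55*xd,"pad",ray("top",(288,245),79),"exp",org+168*yd)
for z,name,q in((114,"knobtop",org),(79,"pad",org+168*yd)):print(name,proj("top",[*q,z]),proj("side",[*q,z]))
print("jar",ray("top",(377,302),55),"box",ray("top",(474,188),65),"pliers",ray("top",(352,150),7))
o=r.get_obs();R=cv2.Rodrigues(o["tcp_rot"])[0];print(R.round(3))
top=cv2.resize(im[165:290,260:440],None,fx=4,fy=4,interpolation=cv2.INTER_CUBIC)
s=cv2.imread("pics/side0.png");sd=cv2.resize(s[180:310,240:400],None,fx=4,fy=4,interpolation=cv2.INTER_CUBIC)
cv2.imwrite("pics/crop1.png",top);
E
```

```text
[[ 311  170   12    4   31]
 [ 274  177  151  101 8040]]
[[ 547.41338914   63.11665746]
 [ 602.48183859 -133.93090724]
 [ 472.82014253 -173.73296443]
 [ 415.24139122   25.41780925]] [np.float64(204.5978418216191), np.float64(135.63317876814372), np.float64(207.30736421803888), np.float64(137.44322533287385)]
fixture origin [517.69362593 -83.63867182] yaw deg 15.87152316005492
dark blob 376.9013605442177 217.24149659863946 [519.25403666 -79.75126225  90.        ]
pointer [575.31779602 -66.67852113  49.        ] exp [570.59688032 -68.59720662] pad [470.17384892  76.39264822  79.        ] exp [471.74878679  77.9567234 ]
knobtop [380.2323514  216.83908099] [325.65842139 215.90601024]
pad [287.13256372 244.09960518] [274.7258605  194.16424778]
jar [371.18018112 -81.75966314  55.        ] box [ 575.55683249 -256.55639014   65.        ] pliers [658.23748247 -38.20301397   7.        ]
[[ 0.93   0.368 -0.001]
 [ 0.368 -0.93   0.002]
 [ 0.    -0.002 -1.   ]]
```

View pics/crop1.png

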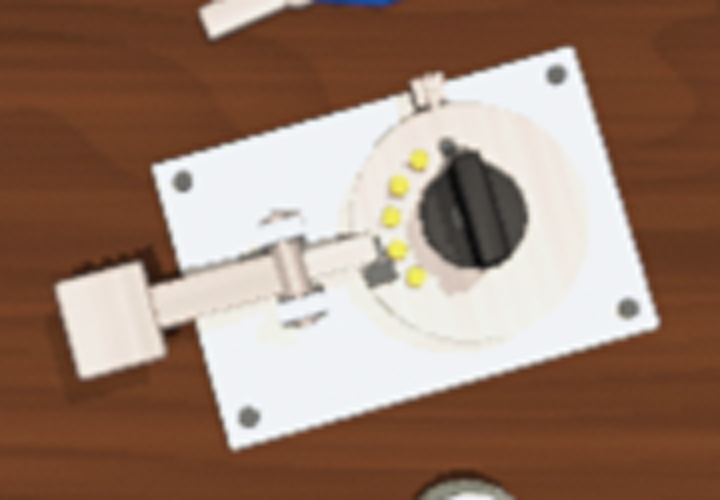

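The crop confirms the bar's centre at about (379.5,217.5) against a predicted (380,217), and the pad at (287.5,245) against a predicted (287,244). I take the knob axis as about (518,-83), yaw 15.9°, and the pad as about (471,77). I'll move above the pad with the fingers shut, keeping the present orientation.

```bash
python3 -m crank '[[1,33.3,-35.6,0,0,0,0],[1,33.3,-35.6,0,0,0,0],[1,33.3,-35.6,0,0,0,0],[1,33.3,-35.6,0,0,0,0],[1,33.3,-35.6,0,0,0,0]]' 30
python3 -m crank '[[1,33.3,-35.6,0,0,0,0],[1,33.3,-35.6,0,0,0,0],[1,33.3,-35.6,0,0,0,0],[1,33.3,-35.6,0,0,0,0],[1,33.3,-35.6,0,0,0,0]]'
python3 -m crank '[[1,33.3,-35.6,0,0,0,0],[1,33.3,-35.6,0,0,0,0],[1,33.3,-35.6,0,0,0,0],[1,33.3,-35.6,0,0,0,0],[1,0,0,0,0,0,0.1]]'
python3 -m crank '[[1,0,0,30,0,0,0],[1,0,0,30,0,0,0],[1,0,0,0,0,0,0]]'
```

```text
time_s: 0.6
tool_pos: [310.3, -329.2, 222.1]
tcp_rot: [-3.086, -0.587, 0.0]
ft_force: [0.1, 0.1, -0.1]
opening: 0.581
time_s: 1.1
tool_pos: [399.5, -102.4, 222.4]
tcp_rot: [3.086, 0.588, 0.0]
ft_force: [1.0, -0.9, 0.2]
opening: 0.127
time_s: 1.6
tool_pos: [471.3, 82.1, 221.2]
tcp_rot: [-3.108, -0.442, 0.003]
ft_force: [0.0, -0.1, -0.4]
opening: 0.003
time_s: 1.9
tool_pos: [468.6, 77.1, 157.6]
tcp_rot: [-3.111, -0.434, 0.014]
ft_force: [-1.3, -0.6, 0.0]
opening: 0.001
```

```bash
python3 -m crank '[[1,0,0,25,0,0,0],[1,0,0,25,0,0,0],[1,0,0,20,0,0,0],[1,0,0,0,0,0,0],[1,0,0,0,0,0,0]]'
python3 - <<'E'
from h import *
a=optics.capture("top")[165:290,260:440,::-1];b=optics.capture("side")[150:310,220:400,::-1]
f=lambda x:cv2.resize(x,(390,int(x.shape[0]*390/x.shape[1])),interpolation=cv2.INTER_CUBIC)
a,b=f(a),f(b);h=max(len(a),len(b));o=np.zeros((h,780,3),np.uint8);o[:len(a),:390]=a;o[:len(b),390:]=b
cv2.imwrite("pics/c2.png",o);print(r.get_obs()["tool_pos"],r.get_obs()["ft_force"])
E
```

```text
time_s: 2.4
tool_pos: [471.3, 76.9, 94.0]
tcp_rot: [3.112, 0.433, 0.001]
ft_force: [0.2, -0.5, -0.7]
opening: 0.007
[471.87405986  77.08438086  94.86662866] [-0.35413989 -0.0232665   0.48059421]
```

View pics/c2.png

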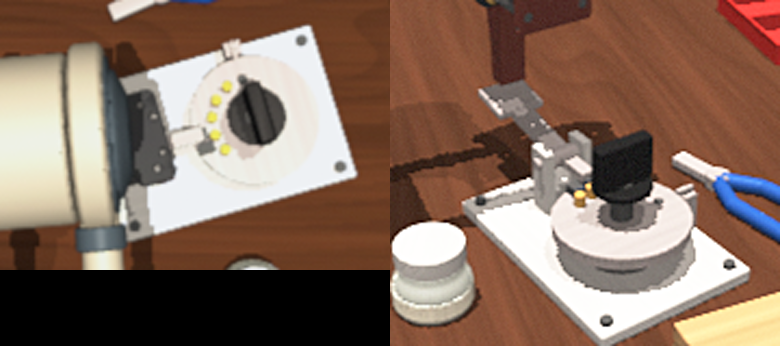

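The side view shows the shut fingers standing just above the pad at about (510,85), clear of everything else. Next I press down in small steps.

```bash
python3 -m crank '[[1,0,0,8,0,0,0],[1,0,0,6,0,0,0],[1,0,0,6,0,0,0],[1,0,0,0,0,0,0]]'
python3 -m crank '[[1,0,0,6,0,0,0],[1,0,0,6,0,0,0],[1,0,0,6,0,0,0],[1,0,0,5,0,0,0],[1,0,0,0,0,0,0]]'
python3 -m crank '[[1,0,0,2,0,0,0],[1,0,0,2,0,0,0],[1,0,0,0,0,0,0],[1,0,0,0,0,0,0]]'
```

```text
time_s: 2.9
tool_pos: [471.2, 78.3, 73.6]
tcp_rot: [-3.109, -0.434, -0.003]
ft_force: [-3.2, 4.4, 9.9]
opening: 0.003
time_s: 3.4
tool_pos: [471.0, 77.2, 50.2]
tcp_rot: [-3.111, -0.434, -0.001]
ft_force: [-2.8, 1.0, 4.9]
opening: 0.007
time_s: 3.8
tool_pos: [471.3, 77.2, 49.8]
tcp_rot: [-3.111, -0.434, -0.003]
ft_force: [-10.7, 0.7, 24.5]
opening: 0.005
```

The force rose to about 10 N, dropped to 5 N at the snap, then reached 24 N on the stop at z≈50, so the lever is down. I'll lift, open and move above the knob.

```bash
python3 -m crank '[[1,0,0,-20,0,0,0],[1,0,0,-45,0,0,0],[0,0,0,-45,0,0,0],[0,0,0,0,0,0,0]]'
python3 -m crank '[[0,0.2,42,0,0,0,0],[0,0.2,42,0,0,0,0],[0,0.3,42,0,0,0,0],[0,0.3,41,0,0,0,0],[0,0,0,0,0,0,0]]'
python3 -m crank '[[0,0,0,0,0,0,0],[0,0,0,0,0,0,0],[0,0,0,0,0,0,0]]'
python3 - <<'E'
from h import *
a=optics.capture("top")[165:290,260:440,::-1];b=optics.capture("side")[150:310,220:400,::-1]
f=lambda x:cv2.resize(x,(390,int(x.shape[0]*390/x.shape[1])),interpolation=cv2.INTER_CUBIC)
a,b=f(a),f(b);h=max(len(a),len(b));o=np.zeros((h,780,3),np.uint8);o[:len(a),:390]=a;o[:len(b),390:]=b
cv2.imwrite("pics/c3.png",o);print(r.get_obs()["tool_pos"],r.get_obs()["ft_force"])
E
```

```text
time_s: 4.2
tool_pos: [473.6, 77.0, 162.4]
tcp_rot: [3.111, 0.433, 0.017]
ft_force: [1.4, -1.7, 0.7]
opening: 0.149
time_s: 4.7
tool_pos: [517.4, -87.6, 153.5]
tcp_rot: [3.112, 0.425, -0.004]
ft_force: [-0.3, -0.1, 0.2]
opening: 0.607
time_s: 5.0
tool_pos: [517.3, -82.1, 155.4]
tcp_rot: [-3.111, -0.436, 0.0]
ft_force: [-0.4, 0.3, 0.5]
opening: 0.879
[517.40265409 -82.25219749 155.70471568] [0.29045021 0.0152722  0.09674981]
```

View pics/c3.png

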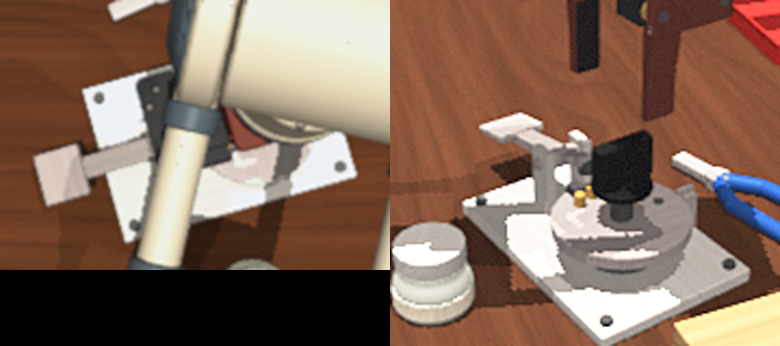

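The side view shows the pad now lower and staying down, at about (510,128). The open fingers straddle the bar. I'll descend 73 mm and grip.

```bash
python3 -m crank '[[0,0,0,25,0,0,0],[0,0,0,25,0,0,0],[0,0,0,23,0,0,0],[0,0,0,0,0,0,0]]'
python3 -m crank '[[1,0,0,0,0,0,0],[1,0,0,0,0,0,0],[1,0,0,0,0,0,0],[1,0,0,0,0,0,0],[1,0,0,0,0,0,0]]' 45
python3 -m crank '[[1,0,0,0,0,0,0],[1,0,0,0,0,0,0],[1,0,0,0,0,0,0],[1,0,0,0,0,0,0],[1,0,0,0,0,0,0]]'
python3 -c "
from plant import r;print(r.get_obs())"
```

```text
time_s: 5.5
tool_pos: [515.4, -82.2, 78.9]
tcp_rot: [-3.109, -0.435, 0.009]
ft_force: [-0.8, -0.1, -1.1]
opening: 1.0
time_s: 6.0
tool_pos: [517.8, -83.4, 83.3]
tcp_rot: [3.111, 0.433, 0.002]
ft_force: [-0.2, -0.1, -0.5]
opening: 0.586
time_s: 6.5
tool_pos: [517.5, -83.5, 82.6]
tcp_rot: [3.111, 0.433, -0.0]
ft_force: [0.3, 0.0, 0.3]
opening: 0.153
{'time_s': 6.5, 'q': array([-2.24664359e-01, -9.55779650e-02,  1.66509505e+00, -3.62265876e-04,
        1.57199273e+00,  1.06943039e+00]), 'dq': array([-0.00136125, -0.00096261,  0.0019187 ,  0.00294614,  0.00121085,
        0.00036096]), 'joint_efforts': array([-2.17780690e-01, -3.64077401e+01, -4.03307748e+01,  1.17113725e-01,
        1.90356025e-02,  2.14114564e-02]), 'tool_pos': array([517.49466544, -83.51234044,  82.56997476]), 'tcp_rot': array([ 3.11120961e+00,  4.33205113e-01, -8.04249693e-05]), 'ft_force': array([0.29368352, 0.02104522, 0.34447543]), 'moment': array([0.08337143, 0.03943221, 0.04379262]), 'opening': 0.1532680486896165}
```

The opening of 0.153 is about 13.5 mm, so the bar is gripped with almost no side force. A positive turn about the tool's z is clockwise from above. I'll turn to the first stop and check.

```bash
python3 -m crank '[[1,0,0,0,0,0,0.06],[1,0,0,0,0,0,0.09],[1,0,0,0,0,0,0.09],[1,0,0,0,0,0,0.09],[1,0,0,0,0,0,0.09]]'
python3 -m crank '[[1,0,0,0,0,0,0],[1,0,0,0,0,0,0]]'
python3 -c "
from plant import r;o=r.get_obs();print(o['moment'],o['q'][5])"
```

```text
time_s: 7.0
tool_pos: [517.4, -82.5, 82.6]
tcp_rot: [-3.132, 0.23, 0.001]
ft_force: [-0.8, 3.3, 0.4]
opening: 0.155
time_s: 7.2
tool_pos: [517.4, -82.6, 82.6]
tcp_rot: [-3.133, 0.22, 0.001]
ft_force: [-0.3, 5.1, -0.0]
opening: 0.157
[0.66345637 0.11580247 0.00601419] 1.4870410469775137
```

It turned 0.417 rad with low forces, so it is at the first stop. Next come the second and third.

```bash
python3 -m crank '[[1,0,0,0,0,0,0.06],[1,0,0,0,0,0,0.09],[1,0,0,0,0,0,0.09],[1,0,0,0,0,0,0.09],[1,0,0,0,0,0,0.09]]'
python3 -m crank '[[1,0,0,0,0,0,0],[1,0,0,0,0,0,0.06],[1,0,0,0,0,0,0.09],[1,0,0,0,0,0,0.09],[1,0,0,0,0,0,0.09]]'
python3 -m crank '[[1,0,0,0,0,0,0.05],[1,0,0,0,0,0,0.037],[1,0,0,0,0,0,0],[1,0,0,0,0,0,0],[1,0,0,0,0,0,0]]'
python3 - <<'E'
from h import *
o=r.get_obs();v=o["tcp_rot"];v=v*np.sign(v[0]);print("turned",0.2767-2*np.arctan2(v[1],v[0]),o["q"][5],o["moment"],o["ft_force"])
a=optics.capture("top")[165:290,260:440,::-1];b=optics.capture("side")[150:310,220:400,::-1]
f=lambda x:cv2.resize(x,(390,int(x.shape[0]*390/x.shape[1])),interpolation=cv2.INTER_CUBIC)
a,b=f(a),f(b);h=max(len(a),len(b));q=np.zeros((h,780,3),np.uint8);q[:len(a),:390]=a;q[:len(b),390:]=b
cv2.imwrite("pics/c4.png",q)
E
```

```text
time_s: 7.7
tool_pos: [517.7, -81.7, 82.6]
tcp_rot: [-3.015, 0.873, 0.001]
ft_force: [1.3, 8.4, 1.2]
opening: 0.156
time_s: 8.2
tool_pos: [518.2, -81.1, 82.6]
tcp_rot: [-2.83, 1.355, 0.0]
ft_force: [3.8, 10.4, -1.1]
opening: 0.154
time_s: 8.7
tool_pos: [518.4, -81.0, 82.6]
tcp_rot: [-2.771, 1.471, 0.0]
ft_force: [4.5, 10.1, -1.0]
opening: 0.156
turned 1.25276326588798 2.324214328627652 [ 1.37436139 -0.44461456  0.04408992] [ 4.52275188 10.08746981 -1.04659531]
```

View pics/c4.png

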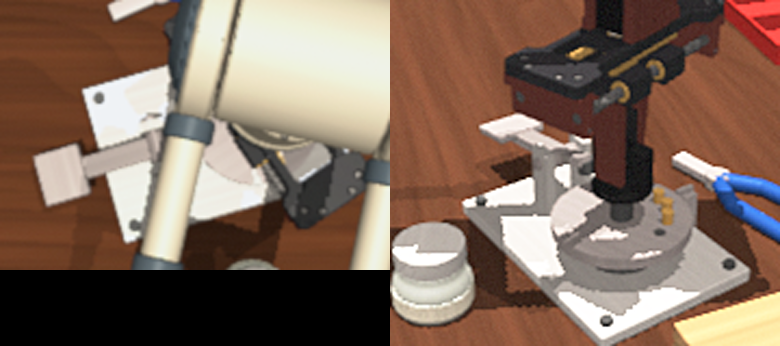

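The side view shows the standoffs carried round to the pointer, the dark spot at about (660,232) in the crop, the fingers on the bar and the lever down. As an independent check, I'll work out the plate angle from the dark spot.

```bash
python3 - <<'E'
from h import *
P=ray("side",(220+270*180/390,150+232*180/390),46);d=P[:2]-[518,-83]
print(P,"radius",np.hypot(*d),"clockwise angle from fixture x",0.277-np.arctan2(d[1],d[0]))
o=r.get_obs();print(o["opening"],o["dq"].round(3),o["time_s"])
E
```

```text
[ 542.1566826  -110.48394716   46.        ] radius 36.59115556579642 clockwise angle from fixture x 1.1267403640737896
0.1573023012384497 [0.001 0.002 0.    0.001 0.    0.   ] 8.8
```

The dark spot reads 1.13 rad, a hand-read pixel good to only about 0.1 rad. I'll refine it once using the brass standoffs' and dark spot's centroids, with the home picture as reference.

```bash
python3 - <<'E'
from h import *
b=np.ascontiguousarray(optics.capture("side")[:,:,::-1]);cv2.imwrite("pics/s5.png",b)
c=np.array([518,-83.])
for th in(1.157,1.257):
    for k in range(-1,6):
        a=0.277-th+(k+1 if k>=0 else 0)*0.4189
        print(th,k,proj("side",[*(c+36*np.array([np.cos(a),np.sin(a)])),56 if k>=0 else 46]).round(1))
hsv=cv2.cvtColor(b,cv2.COLOR_BGR2HSV)
for nm,m in(("brass",cv2.inRange(hsv,(15,110,60),(35,255,255))),("dark",cv2.inRange(hsv,(0,0,0),(180,255,95)))):
    z=m*0;z[225:275,305:365]=m[225:275,305:365]
    n,l,s,cc=cv2.connectedComponentsWithStats(z)
    for i in range(1,n):
        if s[i,4]>3:print(nm,s[i],cc[i].round(1))
x,y=300,215;cv2.imwrite("pics/c5.png",cv2.resize(b[215:285,300:370],None,fx=8,fy=8,interpolation=cv2.INTER_NEAREST))
E
```

```text
1.157 -1 [344.  257.3]
1.157 0 [346.9 247.4]
1.157 1 [345.8 242.3]
1.157 2 [341.3 238. ]
1.157 3 [334.3 235. ]
1.157 4 [325.8 233.9]
1.157 5 [317.3 234.7]
1.257 -1 [342.8 258.4]
1.257 0 [346.6 248.6]
1.257 1 [346.4 243.5]
1.257 2 [342.7 238.9]
1.257 3 [336.1 235.6]
1.257 4 [327.9 234. ]
1.257 5 [319.3 234.3]
brass [341 237  10  17  85] [346.1 244.7]
dark [307 225  35  28 623] [325.9 235.5]
dark [350 227  13   7  18] [356.3 229.9]
dark [361 243   4  14  42] [363.  249.5]
dark [342 256   5   3  11] [344. 257.]
```

View pics/c5.png

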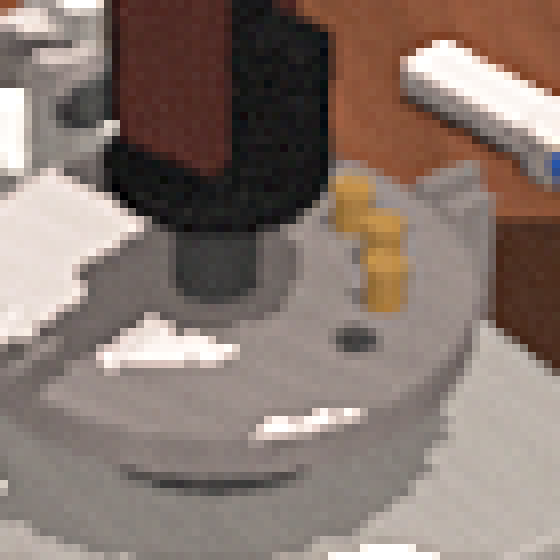

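The crop shows the third standoff at the pointer. The standoff tops are at (348.1,247.3), (347.9,242.5) and (344.1,237.8), and the dark spot at (344,257). I'll fit these points for the angle with a free centre.

```bash
python3 - <<'E'
from h import *
from scipy.optimize import least_squares
obs=np.array([(348.1,247.3),(347.9,242.5),(344.1,237.8),(344,257)])
K=[(1,56),(2,56),(3,56),(0,46)]
def f(p):
    return np.concatenate([proj("side",[p[0]+36*np.cos(.277-p[2]+k*.4189),p[1]+36*np.sin(.277-p[2]+k*.4189),z]) for k,z in K])-obs.ravel()
s=least_squares(f,[518,-83,1.2]);print(s.x,s.fun.round(2))
o=r.get_obs();print(o["opening"],o["ft_force"],o["moment"],o["dq"].round(3))
E
```

```text
[521.6750549  -80.08850919   1.26828125] [-0.16  0.09 -0.06 -0.15  0.1  -0.02  0.12  0.07]
0.15582894389421234 [ 3.89250639 10.92996278 -1.37916963] [ 1.42924459 -0.48112308 -0.01132388] [ 0.002  0.001  0.001 -0.002 -0.    -0.002]
```

The fit gives 1.268 rad with residuals under 0.2 px. That agrees with the 1.253 rad turned by the tool, and the moment about z is near zero, so the plate is seated in the third stop. Handing in.

```bash
python3 -c "
from plant import r;print(r.finish_job())"
```

```text
the job is handed in; nothing more can be done
None
```

I pressed the lock lever down, turned the knob three clicks clockwise, and handed the job in at about 9 s with the gripper still holding the knob. The hand-in reports no verdict.

- **Lever:** I pressed it with the fingers shut. The force rose to about 10 N, fell to 5 N at the snap, then reached 24 N on the stop. In the later pictures it had stayed down.
- **Knob:** I gripped the bar at a 45 N setting, and the opening reads about 13.7 mm on the 14 mm bar.
- **Third stop:** The tool turned 1.253 rad, and a fit to the standoffs and dark spot gives 1.268 rad, against 1.257 rad for the third stop. The moment about the vertical axis is near zero and the joints are still.
- **Bystanders:** I did nothing near the box, pliers or jar. They look unmoved in the side views, though I did not measure them.

**Checks that disagreed:**
- A first rough reading of the dark spot gave 1.13 rad, because it assumed a knob centre about 3–4 mm off. Letting the centre vary in the fit resolved it.
- A steady side force of about 11 N remains on the grip, most likely from that offset. It is well below the limits.

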